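Press a sample tub's lid shut around its rim

ROBOT

A 7-joint arm with a two-finger parallel gripper is mounted at the origin on the work surface. World frame = base frame: x ahead of the robot, y to its left, z up, the work surface at z = 0. Lengths are in m, angles in rad, forces in N, time in s.
With the tool pointing down it reaches from about 0.425 to 0.875 m from the base axis. Payload 4.7 kg.
Tool frame: the origin (TCP) lies at the very end of the fingers, on their centre line; the grasp point (between the pads) lies 19 mm behind it; x points along the fingers, z is the direction in which the jaws open and shut, and the axes are right-handed (so a half turn about x gives the same grasp; the last joint's range is limited). The gripper opens to 85 mm and grips with 20 to 120 N. Pads are 22 mm wide; open, the fingers measure 114 mm over their backs; the gripper's body (76 mm by 85 mm) begins 54 mm behind the grasp point. The pads swing forward as they close: fully open they stand 13 mm farther back than shut.
Start: joints at [-1.206, 0.321, -0.07, 1.45, 0.023, 1.371, -0.057], TCP at [0.223, 0.61, 0.231] pointing down, gripper open.
Joint ranges: [-2.86, 2.86], [-0.3, 2.09], [-1.38, 1.24], [0.06, 2.45], [-1.56, 4.7], [0.09, 2.05], [-2.69, 2.69]. Speed limits (rad/s): [2.57, 2.57, 3.14, 3.14, 3.14, 3.14, 3.14].

INTERFACE

Orientations are given as a rotation vector (axis times angle).
In Python, from bench import get_obs, camera, get_calibration, hand_in gives the robot as it stands.
- The arm moves only by the shell command python3 -m handwheel 'ROWS'. ROWS is JSON, a list of rows, each a list of 3 entries, a list of its own where there are three numbers: the shift along the tool's x, y, z as a fraction of full scale, then the turn, a rotation vector about the tool's x, y, z as a fraction of full scale, then the finger opening in mm, from 0 to 85.4. A call has 1 to 20 rows; each row shifts and turns the commanded pose from where the row before left it, along the tool's axes as they then stand; what a row does not reach is not made up. Full scale, the value 1, is 0.25 m for a shift and 60 degrees for a turn. A row lasts 1/10 s, in which the tool goes at most 50 mm and 8.59 degrees, less where a joint would pass 70% of its speed; a pose out of reach is approached as far as the arm can. A call with a number of a shift or a turn outside -1 to 1 is refused whole. A call with a gripper value outside its range is refused whole. The fingers move at their own pace and stop on an object; the grip force is fixed at half the most. Time passes only in rows, so rows that do not move let the fingers close. It gives the time, the measured TCP pose, the force and the opening at its end, in the units of the state.
- get_obs(): the state, without advancing time (a new reading comes with each control period).
- camera(name): name is "side" or "top" or "wrist"; returns the picture (400x640x3 uint8, red, green, blue); there is no depth.
- get_calibration(name): a dict with "fx", "fy", "cx", "cy" (pixels), "camera_from_world" (4x4, takes a point from world to camera coordinates); the wrist camera has in their place "hand_eye" (4x4, takes a point from camera to tool coordinates, whose origin is the TCP and whose axes are the tool frame's). Camera axes: x right, y up, looking along -z (the intrinsics and any distortion apply to the point x, -y, -z); pixel columns grow to the right and rows downward; lengths in m; the calibration is good to about 2 mm. A picture is of the moment at which its call begins: read the wrist's pose just before it. get_calibration takes no time and is no camera call.
- hand_in(): hands the job in, once; it reports no verdict.
The state is a dict: "clock": time; "joint_positions": joint angles; "dq": joint speeds; "effort": joint torques, N m; "tool_pos": TCP position; "ee_rot": TCP orientation; "force": force on the tool from outside, world axes, zero at the start; "wrist_torque": the same for the moment, N m; "width": opening from 0.0 (shut) to 1.0 (fully open).
Only numpy, scipy, OpenCV 4.12 (cv2) and the standard library are available. Lean on these libraries where they do the work, as an engineer would, in place of code of your own. Each camera call takes 0.05 s, during which the arm holds its last target. There are 200 camera calls.

TASK

The lid of the round white sample tub is only laid on: go around its rim and press each section down with the fingertips until all six have clicked fully shut. Only press: do not lift, tip or push the tub away from where it stands, leave the bottle, the jar and the spatula alone, and finish clear of the tub.

Things in the scene. Friction and masses are not known exactly. Their poses are not given: they have to be found in the camera images.
- tub: round white plastic sample tub, pale grey lid, full, 0.7 to 1.2 kg, loose on the bench with its lid laid on; foot 158 mm across, lid rim 187 mm. Origin: centre of the underside; z up; +x towards the lid's lift tab. The lid's fixed recessed middle is 140 mm across, 81 mm up; round it narrow slots cut the rim into six equal 60 degree sections, flat on top from radius 74 to 93 mm
- rim0 (a joint): how far lid rim section 0 has gone straight down, in m: 0 = up on the tub's bead, 0.006 = shut. About 9 N on its top takes it over; past 3 mm it snaps home and stays, before that it springs back. Some may start shut; pressing a shut one is harmless. Section 0: the one with the small lift tab (22 mm wide, 14 mm out), at the tub's +x
- rim1 (a joint): how far lid rim section 1 has gone straight down, in m: 0 = up on the tub's bead, 0.006 = shut. About 9 N on its top takes it over; past 3 mm it snaps home and stays, before that it springs back. Some may start shut; pressing a shut one is harmless. Section 1: 60 degrees anticlockwise from the lift tab, seen from above
- rim2 (a joint): how far lid rim section 2 has gone straight down, in m: 0 = up on the tub's bead, 0.006 = shut. About 9 N on its top takes it over; past 3 mm it snaps home and stays, before that it springs back. Some may start shut; pressing a shut one is harmless. Section 2: 120 degrees anticlockwise from the lift tab, seen from above
- rim3 (a joint): how far lid rim section 3 has gone straight down, in m: 0 = up on the tub's bead, 0.006 = shut. About 9 N on its top takes it over; past 3 mm it snaps home and stays, before that it springs back. Some may start shut; pressing a shut one is harmless. Section 3: 180 degrees anticlockwise from the lift tab, seen from above
- rim4 (a joint): how far lid rim section 4 has gone straight down, in m: 0 = up on the tub's bead, 0.006 = shut. About 9 N on its top takes it over; past 3 mm it snaps home and stays, before that it springs back. Some may start shut; pressing a shut one is harmless. Section 4: 240 degrees anticlockwise from the lift tab, seen from above
- rim5 (a joint): how far lid rim section 5 has gone straight down, in m: 0 = up on the tub's bead, 0.006 = shut. About 9 N on its top takes it over; past 3 mm it snaps home and stays, before that it springs back. Some may start shut; pressing a shut one is harmless. Section 5: 300 degrees anticlockwise from the lift tab, seen from above
- press0 (a point): point on the flat top of lid rim section 0, in the middle of its length and 83 mm out from the tub's axis; 96 mm above the bench when up, 90 mm when shut; moves with the section
- press1 (a point): point on the flat top of lid rim section 1, in the middle of its length and 83 mm out from the tub's axis; 96 mm above the bench when up, 90 mm when shut; moves with the section
- press2 (a point): point on the flat top of lid rim section 2, in the middle of its length and 83 mm out from the tub's axis; 96 mm above the bench when up, 90 mm when shut; moves with the section
- press3 (a point): point on the flat top of lid rim section 3, in the middle of its length and 83 mm out from the tub's axis; 96 mm above the bench when up, 90 mm when shut; moves with the section
- press4 (a point): point on the flat top of lid rim section 4, in the middle of its length and 83 mm out from the tub's axis; 96 mm above the bench when up, 90 mm when shut; moves with the section
- press5 (a point): point on the flat top of lid rim section 5, in the middle of its length and 83 mm out from the tub's axis; 96 mm above the bench when up, 90 mm when shut; moves with the section
- bottle: white plastic bottle with screw cap, 68 mm across, 135 mm tall, loose, standing beside the tub; origin: centre of its underside; not part of the job
- jar: amber glass jar with black cap, 62 mm across, 78 mm tall, loose, standing beside the tub; origin: centre of its underside; not part of the job
- spatula: flat steel spatula, 190 mm long, lying loose on the robot's left, pointing away from it; origin: on its underside; not part of the job

How it is judged:
By the outcome, as a careful person would: the job done as asked, in the order asked, and still so for the second after the job is handed in, with the robot touching nothing.
It also fails if it takes over 58 s, if anything falls off the work surface, if the arm or the gripper's body presses on something with over 40 N, if the wrist force passes 120 N, or if a joint passes its speed limit or range.

## Working session

There is one attempt and no reset: what is moved stays moved. The work goes in short steps, Python scripts to look and compute and a shell command to move; the robot and the scene stay as the last step left them, time stands still between calls to the robot, and variables do not carry over. Pictures are saved under pics/ and viewed, about 8 in all and at most 12, crops included, and the job is handed in when it is done.

```bash
mkdir -p pics; python3 - <<'E'
from bench import *
import cv2
for n in("top","side"):
    cv2.imwrite(f"pics/{n}0.png",camera(n)[:,:,::-1]); c=get_calibration(n); print(n,c)
print(get_calibration("wrist")); print(get_obs())
E
```

```text
top {'fx': 430.41262613650446, 'fy': 430.41262613650446, 'cx': 317.7991805073571, 'cy': 199.17023246078304, 'camera_from_world': array([[ 0.002828  , -0.99998816, -0.00396039,  0.08188949],
       [ 0.99521669,  0.00242773,  0.0976619 , -0.56245631],
       [-0.09765113, -0.00421764,  0.99521177, -1.14902997],
       [ 0.        ,  0.        ,  0.        ,  1.        ]])}
side {'fx': 427.981020180544, 'fy': 427.981020180544, 'cx': 310.9644274990287, 'cy': 195.62668124416845, 'camera_from_world': array([[ 0.93157088, -0.36355764, -0.0012418 , -0.51218548],
       [ 0.27510776,  0.70268789,  0.65615962, -0.24831085],
       [-0.23767925, -0.61160082,  0.7546211 , -0.91644262],
       [ 0.        ,  0.        ,  0.        ,  1.        ]])}
{'fx': 314.675117371371, 'fy': 314.675117371371, 'cx': 317.1230134352368, 'cy': 192.3330481650937, 'hand_eye': array([[-3.83112178e-04,  3.23523585e-01, -9.46220029e-01,
        -1.43533599e-01],
       [-5.09427028e-04,  9.46219913e-01,  3.23523751e-01,
         8.47330064e-02],
       [ 9.99999797e-01,  6.05975946e-04, -1.97696713e-04,
         7.55088330e-04],
       [ 0.00000000e+00,  0.00000000e+00,  0.00000000e+00,
         1.00000000e+00]])}
{'clock': 0.1, 'joint_positions': array([-1.20591465,  0.32177533, -0.07009569,  1.45152811,  0.02259565,
        1.37080568, -0.05689155]), 'dq': array([ 0.00255704, -0.00017817,  0.00121797, -0.00251211,  0.00020355,
       -0.00047845, -0.00062537]), 'effort': array([-3.18066950e-04, -4.94878185e+01, -3.84193193e-01, -3.15210879e+01,
        1.29250798e-02,  7.33876397e-03, -3.73453827e-05]), 'tool_pos': array([0.2232352 , 0.60996057, 0.23032827]), 'ee_rot': array([-0.94813198,  1.35636128,  0.94638156]), 'force': array([ 0.13333482,  0.63074587, -0.43533252]), 'wrist_torque': array([ 0.02516255,  0.01686587, -0.06545333]), 'width': 0.9961267931190437}
```

View pics/top0.png

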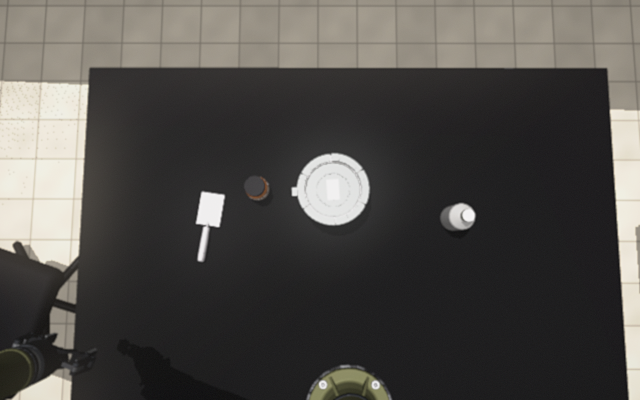

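View pics/side0.png

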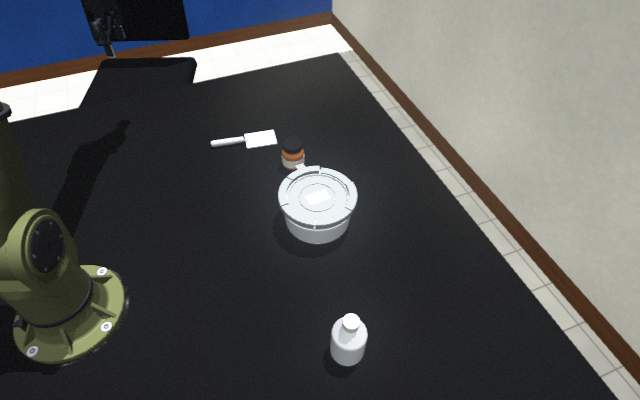

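The top view shows the tub at about (333,189), with its tab to the left at (294,191), which is world +y. The jar is at (257,188) and the bottle at (459,217). The side view agrees. Next I'll locate the tub and check it with an overlay.

```bash
cat > h.py <<'E'
import numpy as np, cv2
from bench import *
from scipy.spatial.transform import Rotation as R
def proj(n,P):
    c=get_calibration(n)
    P=np.atleast_2d(P); 
    if n=="wrist":
        o=get_obs(); T=np.eye(4); T[:3,:3]=R.from_rotvec(o["ee_rot"]).as_matrix(); T[:3,3]=o["tool_pos"]
        M=np.linalg.inv(T@c["hand_eye"])
    else: M=c["camera_from_world"]
    q=P@M[:3,:3].T+M[:3,3]
    return np.c_[c["cx"]-c["fx"]*q[:,0]/q[:,2], c["cy"]+c["fy"]*q[:,1]/q[:,2]]
def ray(n,uv,z):
    c=get_calibration(n);M=c["camera_from_world"]
    d=M[:3,:3].T@np.array([(uv[0]-c["cx"])/c["fx"],-(uv[1]-c["cy"])/c["fy"],-1]); o=-M[:3,:3].T@M[:3,3]
    return o+d*(z-o[2])/d[2]
def circ(c,r,z,a0=0,n=120):
    t=a0+np.arange(n)*2*np.pi/n
    return np.c_[c[0]+r*np.cos(t),c[1]+r*np.sin(t),np.full(n,z)]
def press(c,yaw,z=.096): return circ(c,.083,z,yaw,6)
E
python3 - <<'E'
from h import *
img=cv2.imread("pics/top0.png"); g=cv2.cvtColor(img,cv2.COLOR_BGR2GRAY)
m=(g>110).astype(np.uint8); n,l,s,ce=cv2.connectedComponentsWithStats(m)
k=l[189,333]; 
from scipy.optimize import minimize
blob=(l==k).astype(np.uint8); blob=cv2.morphologyEx(blob,cv2.MORPH_OPEN,np.ones((15,15)))
print(s[k])
def f(p):
    a=np.zeros_like(blob); cv2.fillPoly(a,[np.round(np.r_[proj("top",circ(p,.0935,.096))]*16).astype(int)],1,shift=4)
    return np.sum(a!=blob)
c0=ray("top",(333,189),.09); r=minimize(f,c0[:2],method="Nelder-Mead",options=dict(initial_simplex=c0[:2]+np.array([[0,0],[.01,0],[0,.01]])))
c=r.x; tab=ray("top",(294.5,191),.092); yaw=np.arctan2(*(tab[:2]-c)[::-1]); print(c,r.fun,tab,np.degrees(yaw))
print("jar",ray("top",(257,187),.078),"bottle",ray("top",(467,216),.135))
def draw(n,im,box,sc):
    x,y,w,h=box; im=cv2.resize(im[y:y+h,x:x+w],None,fx=sc,fy=sc,interpolation=cv2.INTER_CUBIC)
    for P,col in((circ(c,.0935,.096),(0,0,255)),(circ(c,.079,.0),(0,200,0))):
        cv2.polylines(im,[np.int32((proj(n,P)-[x,y]+.5)*sc)],True,col,1)
    for i,q in enumerate((proj(n,press(c,yaw))-[x,y]+.5)*sc): cv2.putText(im,str(i),tuple(np.int32(q)),0,.5,(255,0,0),1)
    return im
a=draw("top",img,(280,140,100,95),6); b=draw("side",cv2.imread("pics/side0.png"),(265,155,100,95),6)
cv2.imwrite("pics/c1.png",cv2.resize(np.hstack([a,b]),(800,380)))
print(np.round(press(c,yaw),4))
E
```

```text
[ 291  153   79   73 4210]
[0.58308429 0.04506047] 74.0 [0.57703758 0.14348492 0.092     ] 93.51555010241644
jar [0.58901658 0.24286297 0.078     ] bottle [ 0.51083058 -0.28581138  0.135     ]
[[ 0.578   0.1279  0.096 ]
 [ 0.5088  0.0821  0.096 ]
 [ 0.5139 -0.0008  0.096 ]
 [ 0.5882 -0.0378  0.096 ]
 [ 0.6574  0.008   0.096 ]
 [ 0.6523  0.0909  0.096 ]]
```

View pics/c1.png

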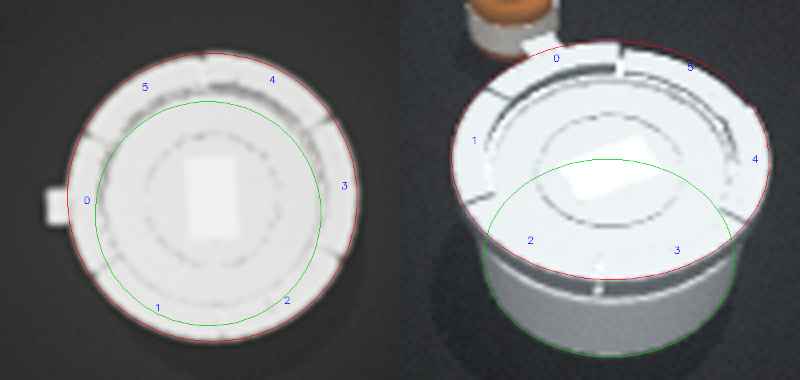

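The overlay fits both views. The centre is about (0.583, 0.045) and the tab yaw about 93.5°. The section numbering matches the slots. Now I'll work out the moves in tool axes.

```bash
cat >> h.py <<'E'
C=np.array([.5831,.0451]); YAW=np.radians(93.5)
def plan(targets):
    o=get_obs(); M=R.from_rotvec(o["ee_rot"]).as_matrix(); p=o["tool_pos"]
    print(np.round(M,3).tolist(),np.round(p,4),o["width"],o["clock"])
    for t in targets:
        d=M.T@(np.array(t)-p); print(np.round(t,4),"units",np.round(d/.25,4)); p=np.array(t)
E
python3 - <<'E'
from h import *
P=circ(C,.082,.12,YAW,6); P0=P.copy(); P0[0,2]=.17
plan(list(P0[:1])+list(P[:1])+list(P[1:]))
E
```

```text
[[-0.001, -0.939, 0.344], [-0.002, 0.344, 0.939], [-1.0, -0.0, -0.002]] [0.2232 0.61   0.2303] 0.9961267931190437 0.1
[0.5781 0.1269 0.17  ] units [ 0.2438 -1.9968 -1.3263]
[0.5781 0.1269 0.12  ] units [0.2    0.     0.0003]
[0.5097 0.0817 0.12  ] units [ 0.0004  0.1947 -0.264 ]
[ 5.147e-01 -2.000e-04  1.200e-01] units [ 0.0005 -0.1313 -0.3006]
[ 0.5881 -0.0367  0.12  ] units [ 1.00e-04 -3.26e-01 -3.66e-02]
[0.6565 0.0085 0.12  ] units [-0.0004 -0.1947  0.264 ]
[0.6515 0.0904 0.12  ] units [-0.0005  0.1313  0.3006]
```

```bash
python3 -m handwheel '[[[0,0,0],[-0.084,0,0],0],[[0,0,0],[-0.084,0,0],0],[[0,0,0],[-0.084,0,0],0],[[0,0,0],[-0.084,0,0],0],[[0,-0.1,-0.138],[0,0,0],0],[[0,-0.1,-0.138],[0,0,0],0],[[0,-0.1,-0.138],[0,0,0],0],[[0,-0.1,-0.138],[0,0,0],0],[[0,-0.1,-0.138],[0,0,0],0],[[0,-0.1,-0.138],[0,0,0],0],[[0,-0.1,-0.138],[0,0,0],0],[[0,-0.1,-0.138],[0,0,0],0],[[0,-0.1,-0.138],[0,0,0],0],[[0,-0.1,-0.138],[0,0,0],0],[[0.06,-0.1,-0.138],[0,0,0],0],[[0.06,-0.1,-0.138],[0,0,0],0],[[0.06,-0.1,-0.138],[0,0,0],0],[[0.06,-0.12,-0.138],[0,0,0],0],[[0,0,0],[0,0,0],0],[[0,0,0],[0,0,0],0]]'
python3 - <<'E'
from h import *
P=circ(C,.082,.12,YAW,6)
plan(P)
im=camera("wrist")[:,:,::-1].copy()
for i,q in enumerate(proj("wrist",press(C,YAW))): cv2.putText(im,str(i),tuple(np.int32(q)),0,.5,(255,0,0),1)
cv2.polylines(im,[np.int32(proj("wrist",circ(C,.0935,.096)))],True,(0,0,255),1)
cv2.imwrite("pics/w1.png",im); print(get_obs()["force"])
E
```

```text
clock: 2.1
tool_pos: [0.5788, 0.1263, 0.1702]
ee_rot: [-1.207, 1.212, 1.209]
force: [-0.6, 0.6, 0.4]
width: 0.001
[[-0.002, -1.0, 0.002], [-0.001, 0.002, 1.0], [-1.0, 0.002, -0.001]] [0.5788 0.1263 0.1702] 0.0013323149945339778 2.1
[0.5781 0.1269 0.12  ] units [0.2009 0.0022 0.0025]
[0.5097 0.0817 0.12  ] units [ 0.0007  0.2732 -0.1816]
[ 5.147e-01 -2.000e-04  1.200e-01] units [ 2.000e-04 -2.070e-02 -3.273e-01]
[ 0.5881 -0.0367  0.12  ] units [-0.0005 -0.2938 -0.1458]
[0.6565 0.0085 0.12  ] units [-0.0007 -0.2732  0.1816]
[0.6515 0.0904 0.12  ] units [-2.000e-04  2.070e-02  3.273e-01]
[ 0.10902666  0.40802073 -0.70794347]
```

View pics/w1.png

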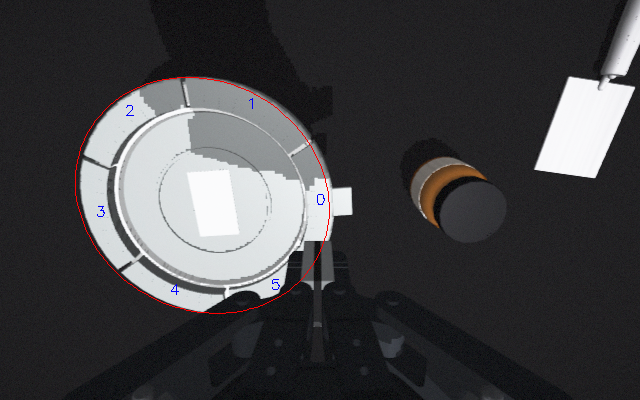

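The wrist view confirms the fit: section 0 with its tab is at (320,200), right under the fingers. I'll press it, stepping down slowly.

```bash
python3 -m handwheel '[[[0.1,0.002,0.002],[0,0,0],0],[[0.1,0,0],[0,0,0],0],[[0.04,0,0],[0,0,0],0],[[0.03,0,0],[0,0,0],0],[[0.01,0,0],[0,0,0],0],[[0.01,0,0],[0,0,0],0],[[0.01,0,0],[0,0,0],0],[[0.01,0,0],[0,0,0],0],[[0.01,0,0],[0,0,0],0],[[0,0,0],[0,0,0],0]]'
```

```text
clock: 3.15
tool_pos: [0.5784, 0.1282, 0.0912]
ee_rot: [-1.21, 1.209, 1.21]
force: [0.4, -0.5, -0.2]
width: 0.0
```

```bash
python3 -m handwheel '[[[0.006,0,0],[0,0,0],0],[[0.004,0,0],[0,0,0],0],[[0,0,0],[0,0,0],0]]'
```

```text
clock: 3.45
tool_pos: [0.5787, 0.1284, 0.09]
ee_rot: [-1.21, 1.208, 1.21]
force: [-2.7, -1.4, 7.1]
width: -0.002
```

```bash
python3 -m handwheel '[[[0.006,0,0],[0,0,0],0],[[0,0,0],[0,0,0],0]]'; python3 -m handwheel '[[[-0.06,0,0],[0,0,0],0],[[-0.07,0,0],[0,0,0],0],[[0,0,0],[0,0,0],0]]'; python3 - <<'E'
from h import *
plan(circ(C,.082,.12,YAW,6)[1:])
E
```

```text
clock: 3.65
tool_pos: [0.5789, 0.1285, 0.0897]
ee_rot: [-1.21, 1.207, 1.21]
force: [-4.7, -0.6, 13.6]
width: 0.001
clock: 3.95
tool_pos: [0.5804, 0.1286, 0.1226]
ee_rot: [-1.211, 1.204, 1.207]
force: [0.5, -0.3, -0.0]
width: -0.003
[[0.005, -1.0, -0.001], [0.001, -0.001, 1.0], [-1.0, -0.005, 0.001]] [0.5804 0.1286 0.1226] -0.0028729366232523082 3.95
[0.5097 0.0817 0.12  ] units [ 0.0087  0.283  -0.1874]
[ 5.147e-01 -2.000e-04  1.200e-01] units [-0.0004 -0.0197 -0.3274]
[ 0.5881 -0.0367  0.12  ] units [ 0.0013 -0.2934 -0.1466]
[0.6565 0.0085 0.12  ] units [ 0.0016 -0.2737  0.1808]
[0.6515 0.0904 0.12  ] units [0.0004 0.0197 0.3274]
```

```bash
python3 -m handwheel '[[[0,0.141,-0.0935],[0,0,0],0],[[0,0.141,-0.0935],[0,0,0],0],[[0,0,0],[0,0,0],0],[[0.06,0,0],[0,0,0],0],[[0.03,0,0],[0,0,0],0],[[0.01,0,0],[0,0,0],0],[[0.01,0,0],[0,0,0],0],[[0.01,0,0],[0,0,0],0],[[0.01,0,0],[0,0,0],0],[[0,0,0],[0,0,0],0]]'; python3 -m handwheel '[[[0.006,0,0],[0,0,0],0],[[0.004,0,0],[0,0,0],0],[[0,0,0],[0,0,0],0]]'
```

```text
clock: 4.95
tool_pos: [0.5084, 0.082, 0.0897]
ee_rot: [-1.209, 1.208, 1.211]
force: [-7.1, -0.6, 16.4]
width: 0.001
clock: 5.25
tool_pos: [0.5084, 0.0822, 0.0894]
ee_rot: [-1.208, 1.207, 1.211]
force: [-13.3, -1.1, 31.2]
width: -0.002
```

```bash
python3 -m handwheel '[[[-0.06,0,0],[0,0,0],0],[[-0.07,0,0],[0,0,0],0],[[0,0,0],[0,0,0],0]]'; python3 - <<'E'
from h import *
plan(circ(C,.082,.12,YAW,6)[2:])
E
```

```text
clock: 5.55
tool_pos: [0.5101, 0.0819, 0.1196]
ee_rot: [-1.211, 1.204, 1.207]
force: [0.6, 0.6, -0.3]
width: -0.002
[[0.005, -1.0, -0.001], [0.001, -0.001, 1.0], [-1.0, -0.005, 0.001]] [0.5101 0.0819 0.1196] -0.0018911226674264777 5.55
[ 5.147e-01 -2.000e-04  1.200e-01] units [-0.0021 -0.0181 -0.3283]
[ 0.5881 -0.0367  0.12  ] units [ 0.0013 -0.2934 -0.1467]
[0.6565 0.0085 0.12  ] units [ 0.0017 -0.2737  0.1807]
[0.6515 0.0904 0.12  ] units [0.0004 0.0197 0.3274]
```

```bash
python3 -m handwheel '[[[-0.001,-0.009,-0.164],[0,0,0],0],[[-0.001,-0.009,-0.164],[0,0,0],0],[[0,0,0],[0,0,0],0],[[0.05,0,0],[0,0,0],0],[[0.03,0,0],[0,0,0],0],[[0.01,0,0],[0,0,0],0],[[0.01,0,0],[0,0,0],0],[[0.01,0,0],[0,0,0],0],[[0.01,0,0],[0,0,0],0],[[0,0,0],[0,0,0],0]]'
```

```text
clock: 6.55
tool_pos: [0.5124, 0.0002, 0.0898]
ee_rot: [-1.209, 1.208, 1.212]
force: [-6.2, 0.7, 15.3]
width: 0.001
```

```bash
python3 -m handwheel '[[[-0.06,0,0],[0,0,0],0],[[-0.06,0,0],[0,0,0],0],[[0,-0.147,-0.073],[0,0,0],0],[[0,-0.147,-0.073],[0,0,0],0],[[0,0,0],[0,0,0],0]]'; python3 - <<'E'
from h import *
plan(circ(C,.082,.12,YAW,6)[3:])
E
```

```text
clock: 7.05
tool_pos: [0.5897, -0.0396, 0.1175]
ee_rot: [-1.212, 1.21, 1.205]
force: [-0.6, -0.4, 0.2]
width: -0.0
[[0.003, -1.0, 0.001], [-0.003, 0.001, 1.0], [-1.0, -0.003, -0.003]] [ 0.5897 -0.0396  0.1175] -0.00020313061837734837 7.05
[ 0.5881 -0.0367  0.12  ] units [-0.0099  0.0063  0.0113]
[0.6565 0.0085 0.12  ] units [ 2.000e-04 -2.733e-01  1.814e-01]
[0.6515 0.0904 0.12  ] units [-0.0011  0.0204  0.3274]
```

Correct by about 3 mm, then press section 3.

```bash
python3 -m handwheel '[[[0,0.006,0.011],[0,0,0],0],[[0.04,0,0],[0,0,0],0],[[0.03,0,0],[0,0,0],0],[[0.01,0,0],[0,0,0],0],[[0.01,0,0],[0,0,0],0],[[0.01,0,0],[0,0,0],0],[[0.01,0,0],[0,0,0],0],[[0,0,0],[0,0,0],0]]'; python3 -m handwheel '[[[0.004,0,0],[0,0,0],0],[[0,0,0],[0,0,0],0]]'
```

```text
clock: 7.85
tool_pos: [0.5848, -0.0342, 0.0902]
ee_rot: [-1.21, 1.208, 1.209]
force: [-0.5, 0.5, 0.6]
width: 0.003
clock: 8.05
tool_pos: [0.585, -0.0343, 0.09]
ee_rot: [-1.21, 1.208, 1.209]
force: [-1.9, 0.5, 4.1]
width: -0.001
```

```bash
python3 -m handwheel '[[[0.004,0,0],[0,0,0],0],[[0,0,0],[0,0,0],0]]'; python3 -m handwheel '[[[-0.06,0,0],[0,0,0],0],[[-0.06,0,0],[0,0,0],0],[[0,-0.142,0.086],[0,0,0],0],[[0,-0.142,0.086],[0,0,0],0],[[0,0,0],[0,0,0],0],[[0,0,0],[0,0,0],0]]'; python3 - <<'E'
from h import *
plan(circ(C,.082,.12,YAW,6)[4:])
E
```

```text
clock: 8.25
tool_pos: [0.585, -0.0345, 0.0898]
ee_rot: [-1.21, 1.208, 1.209]
force: [-3.2, 0.8, 8.5]
width: -0.002
clock: 8.85
tool_pos: [0.656, 0.0096, 0.1185]
ee_rot: [-1.212, 1.208, 1.211]
force: [-0.3, -1.2, 0.1]
width: -0.001
[[0.0, -1.0, -0.003], [-0.001, -0.003, 1.0], [-1.0, -0.0, -0.001]] [0.656  0.0096 0.1185] -0.0009050392009232534 8.85
[0.6565 0.0085 0.12  ] units [-0.006  -0.0018 -0.0045]
[0.6515 0.0904 0.12  ] units [-2.000e-04  1.910e-02  3.274e-01]
```

```bash
python3 -m handwheel '[[[0.04,0,-0.002],[0,0,0],0],[[0.03,0,0],[0,0,0],0],[[0.01,0,0],[0,0,0],0],[[0.01,0,0],[0,0,0],0],[[0.01,0,0],[0,0,0],0],[[0.01,0,0],[0,0,0],0],[[0.006,0,0],[0,0,0],0],[[0,0,0],[0,0,0],0]]'; python3 -m handwheel '[[[0.004,0,0],[0,0,0],0],[[0,0,0],[0,0,0],0]]'
```

```text
clock: 9.65
tool_pos: [0.6559, 0.0083, 0.09]
ee_rot: [-1.21, 1.208, 1.209]
force: [-1.2, -0.3, 4.0]
width: 0.002
clock: 9.85
tool_pos: [0.656, 0.0083, 0.0899]
ee_rot: [-1.21, 1.208, 1.209]
force: [-3.6, -0.4, 8.1]
width: -0.001
```

```bash
python3 -m handwheel '[[[-0.06,0,0],[0,0,0],0],[[-0.06,0,0],[0,0,0],0],[[0,0.009,0.164],[0,0,0],0],[[0,0.009,0.164],[0,0,0],0],[[0,0,0],[0,0,0],0],[[0.04,0,0],[0,0,0],0],[[0.03,0,0],[0,0,0],0],[[0.01,0,0],[0,0,0],0],[[0.01,0,0],[0,0,0],0],[[0.01,0,0],[0,0,0],0],[[0.01,0,0],[0,0,0],0],[[0.006,0,0],[0,0,0],0],[[0,0,0],[0,0,0],0]]'; python3 -m handwheel '[[[0.004,0,0],[0,0,0],0],[[0,0,0],[0,0,0],0]]'
```

```text
clock: 11.15
tool_pos: [0.6512, 0.09, 0.0901]
ee_rot: [-1.21, 1.209, 1.209]
force: [-1.8, 0.2, 3.1]
width: -0.003
clock: 11.35
tool_pos: [0.6514, 0.0901, 0.0899]
ee_rot: [-1.21, 1.208, 1.209]
force: [-3.6, -0.5, 8.3]
width: 0.004
```

All six are at about 90 mm. Lift, move away and check.

```bash
python3 -m handwheel '[[[-0.06,0,0],[0,0,0],0],[[-0.12,0,0],[0,0,0],0],[[-0.16,0,0],[0,0,0],0],[[-0.16,0,0],[0,0,0],0],[[0,0.11,0.15],[0,0,0],0],[[0,0.11,0.15],[0,0,0],0],[[0,0.11,0.15],[0,0,0],0],[[0,0.11,0.15],[0,0,0],0],[[0,0.11,0.15],[0,0,0],0],[[0,0.11,0.15],[0,0,0],0],[[0,0.11,0.15],[0,0,0],0],[[0,0.11,0.15],[0,0,0],0],[[0,0.11,0.15],[0,0,0],0],[[0,0.11,0.15],[0,0,0],0],[[0,0,0],[0,0,0],0],[[0,0,0],[0,0,0],0]]'
python3 - <<'E'
from h import *
t=camera("top")[:,:,::-1].copy(); s=camera("side")[:,:,::-1].copy()
out=[]
for n,im,(x,y,w,h),sc in(("top",t,(240,140,140,95),4),("side",s,(265,135,100,115),4)):
    d=cv2.absdiff(im,cv2.imread(f"pics/{n}0.png"))
    print(n,d[y:y+h,x:x+w].mean())
    im=cv2.resize(im[y:y+h,x:x+w],None,fx=sc,fy=sc,interpolation=cv2.INTER_CUBIC)
    for P in (circ(C,.0935,.090),circ(C,.079,0)): cv2.polylines(im,[np.int32((proj(n,P)-[x,y]+.5)*sc)],True,(0,0,255),1)
    out.append(cv2.copyMakeBorder(im,0,480-im.shape[0],0,0,cv2.BORDER_CONSTANT))
o=np.hstack(out)
cv2.imwrite("pics/end.png",cv2.resize(o,(800,int(480*800/o.shape[1]))))
E
```

```text
clock: 12.95
tool_pos: [0.3743, 0.4664, 0.2137]
ee_rot: [-1.213, 1.207, 1.212]
force: [0.6, -1.0, -0.8]
width: 0.0
top 1.5980451127819548
side 6.541130434782609
```

View pics/end.png

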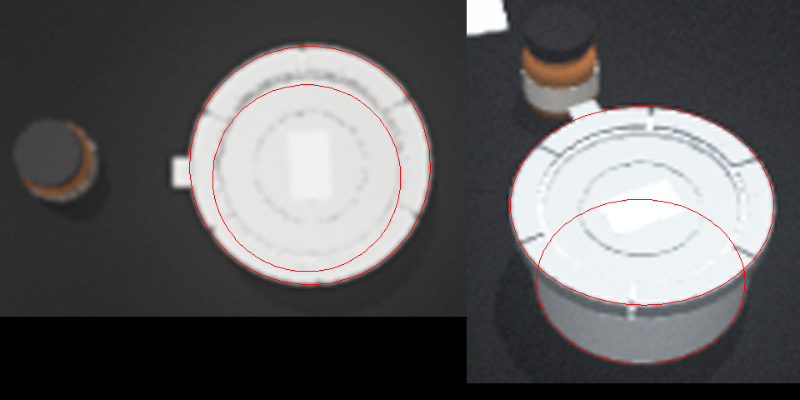

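The rim is evenly down and lies on the projected 90 mm ring. The tub's foot and the jar are where they were. Handing in.

```bash
python3 -c "
from bench import *
print(hand_in())"
```

```text
the job is handed in; nothing more can be done
None
```

I pressed all six lid sections down with the closed fingertips and handed the job in at about 13 s on the robot's clock.

- **Sections shut:** at each press the fingertips reached 89.4–90.0 mm above the bench (90 mm is shut) and met firm resistance of 8 to 31 N. In the final pictures the rim sits evenly on the projected 90 mm ring.
- **Nothing disturbed:** the tub and jar show no visible movement in the final pictures. I did not check the bottle and spatula again afterwards, but the arm never went near the bottle and passed well above the spatula's height. The gripper finished clear, at about (0.37, 0.47, 0.21).
- **Harder press on section 1:** it reached about 31 N down with about 13 N sideways, more than needed but well under the limits. I pressed the later ones more gently.

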